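# Tighten the steriliser's hand wheel by one turn

### The arm

A 7-joint arm with a two-finger parallel gripper is mounted at the origin on the work surface. World frame = base frame: x ahead of the robot, y to its left, z up, the work surface at z = 0. Lengths are in m, angles in rad, forces in N, time in s.
With the tool pointing down it reaches from about 0.425 to 0.925 m from the base axis. Payload 6.8 kg.
Tool frame: the origin (TCP) lies midway between the tips of the shut fingers; the grasp point (between the pads) lies 19 mm behind it; y points along the fingers, z is the direction in which the jaws open and shut, and the axes are right-handed (so a half turn about y gives the same grasp; the last joint's range is limited). The gripper opens to 85 mm and grips with 20 to 120 N. Pads are 22 mm wide; open, the fingers measure 114 mm over their backs; the gripper's body (76 mm by 85 mm) begins 54 mm behind the grasp point. The pads swing forward as they close: fully open they stand 13 mm farther back than shut.
Start: joints at [1.05, 0.477, 0.022, 1.555, -0.011, 1.109, -0.083], TCP at [0.271, -0.618, 0.231] pointing down, gripper open.
Joint ranges: [-2.96, 2.96], [-0.34, 2.1], [-1.41, 1.46], [0.24, 2.44], [-1.37, 4.51], [0.17, 1.92], [-2.96, 2.96]. Speed limits (rad/s): [2.39, 2.39, 3.14, 3.14, 3.14, 3.14, 3.14].

### API

Orientations are given as a unit quaternion [w, x, y, z].
In Python, from station import bot gives the robot as it stands. The module is installed in compiled form; this text tells all that it offers.
- The arm moves only by the shell command python3 -m crank 'ROWS' [FORCE]. ROWS is JSON, a list of rows, each an object with "linear": the shift along the tool's x, y, z in m, a list of three; "dr": the turn, a rotation vector about the tool's x, y, z in degrees, a list of three; "hand": the gripper command: -1 is shut, 1 is fully open, values between are in proportion. A call has 1 to 10 rows; each row is the pose to reach, as a shift and turn from the pose commanded when the call began, along the tool's axes at that moment; what a row does not reach only later rows make up. A row lasts 1/12 s, in which the tool goes at most 41.7 mm and 7.16 degrees, less where a joint would pass 70% of its speed; a pose out of reach is approached as far as the arm can. A call with a gripper value outside its range is refused whole. The fingers move at their own pace and stop on an object; FORCE is the grip in N (left out, the last holds). Time passes only in rows, so rows that repeat a pose let the fingers close. It gives the time, the measured TCP pose, the force and the opening at its end, in the units of the state.
- bot.get_obs(): the state, without advancing time (a new reading comes with each control period).
- bot.read_camera(name): name is "scene" or "side" or "wrist"; returns the picture (480x640x3 uint8, blue, green, red); there is no depth.
- bot.camera_params(name): a dict with "K" (3x3 intrinsics, pixels), "R" (3x3) and "t" (3): a world point X has camera coordinates R X + t; the wrist camera has in their place "hand_eye" (4x4, takes a point from camera to tool coordinates, whose origin is the TCP and whose axes are the tool frame's). Camera axes: x right, y down, z forward; pixel columns grow to the right and rows downward; lengths in m; the calibration is good to about 2 mm. A picture is of the moment at which its call begins: read the wrist's pose just before it. camera_params takes no time and is no camera call.
- bot.hand_in(): hands the job in, once; it reports no verdict.
Trained networks look in the newest picture that a camera, given by its name, has taken for a name from the list of things; names that differ only in an ending like _2 or _b are one class to them, and where a whole thing is asked for, a point or a joint stands for the part that bears it (a point fixed in the world has none). Each returns a list of dicts, best first, with "score" (0 to 1); they miss things now and then, are a little off and sometimes report something else, mostly with a low value. They report only what shows in the picture. A call takes as long as a camera call.
- bot.search_frame(camera, target): "extent" ([left, top, right, bottom] in pixels, round what is visible of it).
- bot.cut_out(camera, target): "pixels" (480x640 bool, what is visible of it) and "extent" ([left, top, right, bottom] in pixels, round what is visible of it).
- bot.place_of(camera, target): "xy" ([column, row] in pixels: a listed point, or the origin of a listed thing).
The state is a dict: "t": time; "q": joint angles; "joint_vel": joint speeds; "joint_torque": joint torques, N m; "eef_pos": TCP position; "tool_rot": TCP orientation; "contact_force": force on the tool from outside, world axes, zero at the start; "torque": the same for the moment, N m; "gripper_width": opening from 0.0 (shut) to 1.0 (fully open).
Only numpy, scipy, OpenCV 4.12 (cv2) and the standard library are available. Lean on these libraries where they do the work, as an engineer would, in place of code of your own. Each camera call takes 0.05 s, during which the arm holds its last target. There are 200 camera calls.

### The job

The lid of the top-loading steriliser is shut and its hand wheel is only finger-tight. With your fingertips, push the wheel's red spoke handle clockwise (seen from above) through exactly one full turn, so that the red handle stops where it began, without gripping it. Leave the things standing on the steriliser where they are, and finish with the hand clear.

Things in the scene. Friction and masses are not known exactly. Their poses are not given: they have to be found in the camera images.
- steriliser: white floor-standing cabinet with a flat steel deck, 460 mm deep (x) by 620 mm wide (y), in front of the bench; fixed. Origin: centre of the deck's top face, 40 mm above the work surface; z up, -x side towards the robot. On the deck: round lid 360 mm across, dome 88 mm high; gauge at y +145 mm and safety valve at y -145 mm, both 101 mm high; hand wheel over the middle, on a vertical axis.
- beam_top (a point): middle of the upper face of the round boss (72 mm across) of the lid's grey clamping beam, 129 mm above the deck, under the wheel. The beam runs along the steriliser's x, 46 mm wide, 450 mm over its end posts; its upper face lies 13 mm below this point, the far post's top 7 mm below. Fixed; z up.
- wheel_centre (a point): point on the hand wheel's vertical axis, at the height of the spokes' centre lines, 155 mm above the deck. Dark hub 60 mm across to 14 mm above this point, spindle 25 mm across to 41 mm above it. Three level spokes 120 degrees apart, 14 mm rods, each with a round grip 60 mm long along the spoke, 50 to 110 mm from the axis, up to 26 mm thick: one red, two black. z up; turns with the wheel.
- red_handle: the red grip of the marked spoke: 60 mm long, 19 mm thick at its inner end to 26 mm near its outer end, level, along the spoke. Origin: the middle of the grip, on its centre line, 80 mm from the wheel's axis. It goes round with the wheel at constant height, and is a sleeve that can roll about its own centre line.
- wheel (a joint): angle of the hand wheel in rad; it grows as the wheel turns clockwise seen from above (tightening), one turn = 6.283. At 0 the red spoke points along the steriliser's -x axis. It starts anywhere from -2 to 2, stays where it is left, and is stiff: about 0.7 N m, or 8 to 9 N at the middle of the handle. Its stops lie at -2.6 and 12.
- rinse_bottle: white plastic bottle with a red cap, 68 mm across, 165 mm tall, loose on the deck to one side of the lid. Origin: centre of its underside; z up.
- specimen_cup: amber specimen cup with a red screw cap, 65 mm across, 69 mm tall, loose on the deck beside the lid. Origin: centre of its underside; z up.
- tape_roll: flat roll of pale indicator tape, 90 mm outside, 68 mm bore, 20 mm tall, lying loose on the deck beside the lid. Origin: centre of its underside; z up.

How it is judged:
On the way, in this order (a step that is already met when the one before it is completed fails the run):
1. the fingers push the red handle and it is on the far side of the wheel from where it began (about half a turn) (distance of red_handle from where it was at the start of the episode above 0.15 m and contact force between the fingers and red_handle above 0.3 N), for 0.05 s.
2. still pushed by the fingers, the red handle comes round into the last quarter of the turn (distance of red_handle from where it was at the start of the episode below 0.1 m and value of joint wheel above 2.6 rad and contact force between the fingers and red_handle above 0.3 N), for 0.05 s.
At the end, for the whole second after the job is handed in: The wheel has been turned clockwise by one turn: the red handle's middle is back within 14 mm (10 degrees) of where it began, one turn on, at rest; the bottle, the cup and the tape roll stand within 20 mm of where they stood, bottle and cup upright (distance of red_handle from where it was at the start of the episode below 0.014 m and value of joint wheel above 3.6 rad and velocity of joint wheel between -0.05 and 0.05 rad/s and distance of each of rinse_bottle, specimen_cup, tape_roll from where it was at the start of the episode below 0.02 m and angle between each of rinse_bottle, specimen_cup's own z axis and vertical below 0.2 rad); the robot touches nothing.
It fails at once if the red handle is gripped or struck (over 35 N between the fingers and the handle) (contact force between the fingers and red_handle above 35 N).
It fails at once if the bottle, the cup or the tape roll is moved by more than 20 mm, or lifted (distance of any of rinse_bottle, specimen_cup, tape_roll from where it was at the start of the episode above 0.02 m).
It also fails if it takes over 64 s, if anything falls off the work surface, if the arm or the gripper's body presses on something with over 40 N, if the wrist force passes 120 N, or if a joint passes its speed limit or range.

## Working session

There is one attempt and no reset: what is moved stays moved. The work goes in short steps, Python scripts to look and compute and a shell command to move; the robot and the scene stay as the last step left them, time stands still between calls to the robot, and variables do not carry over. Pictures are saved under pics/ and viewed, about 8 in all and at most 12, crops included, and the job is handed in when it is done.

```bash
mkdir -p pics
python3 - <<'E'
from station import bot
import numpy as np,cv2
o=bot.get_obs();print({k:np.round(v,3).tolist() for k,v in o.items()})
for c in ["scene","side","wrist"]:
    p=bot.camera_params(c);print(c,{k:np.round(v,4).tolist() for k,v in p.items()})
ims=[]
for c in ["scene","side"]:
    im=bot.read_camera(c).copy()
    for n in ["steriliser","beam_top","wheel_centre","red_handle","rinse_bottle","specimen_cup","tape_roll"]:
        r=bot.place_of(c,n)[:2]
        print(c,n,[(np.round(x["xy"],1).tolist(),round(x["score"],2)) for x in r])
        if r: cv2.drawMarker(im,tuple(int(v) for v in r[0]["xy"]),(0,255,0),0,12,1)
    cv2.imwrite(f"pics/{c}1.png",im)
E
```

```text
{'t': 0.0, 'q': [1.05, 0.478, 0.022, 1.556, -0.012, 1.109, -0.083], 'joint_vel': [-0.001, 0.002, 0.002, -0.001, -0.001, 0.0, -0.001], 'joint_torque': [-0.001, -59.646, 1.608, -28.12, 0.012, 0.009, -0.0], 'eef_pos': [0.271, -0.618, 0.23], 'tool_rot': [0.145, -0.145, 0.693, -0.691], 'contact_force': [-0.444, -0.477, -0.471], 'torque': [-0.029, 0.069, -0.017], 'gripper_width': 0.997}
scene {'K': [[614.9777, 0.0, 317.6294], [0.0, 614.9777, 240.3321], [0.0, 0.0, 1.0]], 'R': [[0.8304, 0.557, -0.0077], [0.4216, -0.6374, -0.6449], [-0.3641, 0.5323, -0.7642]], 't': [-0.4898, -0.1062, 1.7063]}
side {'K': [[575.6066, 0.0, 322.8992], [0.0, 575.6066, 240.2265], [0.0, 0.0, 1.0]], 'R': [[-0.9749, -0.2213, 0.0256], [-0.1342, 0.4917, -0.8604], [0.1778, -0.8422, -0.509]], 't': [0.5321, 0.2017, 1.2386]}
wrist {'K': [[353.1309, 0.0, 324.143], [0.0, 353.1309, 241.8785], [0.0, 0.0, 1.0]], 'hand_eye': [[-0.0004, 0.9595, 0.2816, -0.0713], [0.0005, -0.2816, 0.9595, -0.1428], [1.0, 0.0006, -0.0004, -0.0005], [0.0, 0.0, 0.0, 1.0]]}
scene steriliser [([302.1, 278.7], 0.86)]
scene beam_top []
scene wheel_centre [([300.3, 236.0], 0.89)]
scene red_handle []
scene rinse_bottle [([219.8, 350.5], 0.75)]
scene specimen_cup [([406.8, 251.5], 0.92)]
scene tape_roll [([322.4, 193.9], 0.72)]
side steriliser [([330.9, 283.3], 0.8), ([355.8, 230.3], 0.53)]
side beam_top [([331.0, 234.6], 0.79), ([354.5, 231.6], 0.31)]
side wheel_centre [([331.6, 224.9], 0.56)]
side red_handle [([346.3, 240.1], 0.67)]
side rinse_bottle [([357.3, 234.3], 0.79), ([354.4, 371.4], 0.71)]
side specimen_cup [([219.6, 332.3], 0.8)]
side tape_roll [([351.9, 372.6], 0.75)]
```

View pics/scene1.png

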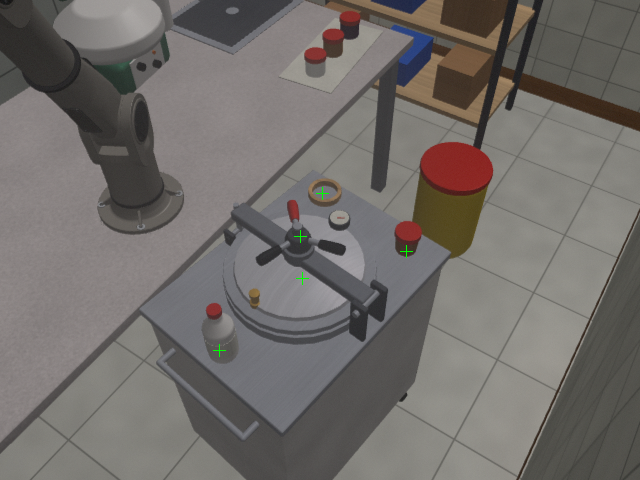

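View pics/side1.png

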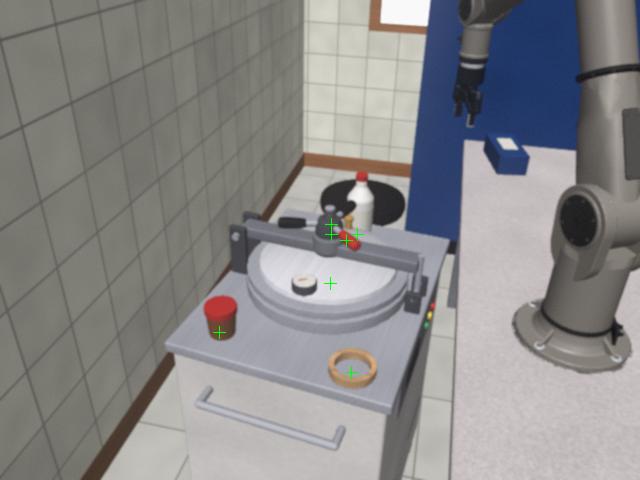

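The scene view shows the wheel hub near (300,236) with the red grip at about (293,212), pointing up the picture. The bottle is at (220,335), the cup at (407,240) and the tape roll at (324,192). The side view agrees, with the red grip at (347,240). In that view the network's first bottle origin is wrong.

```bash
cat > h.py <<'E'
from station import bot
import numpy as np,cv2
from scipy.spatial.transform import Rotation as Ro
def tool():
    o=bot.get_obs();w,x,y,z=o["tool_rot"]
    return np.array(o["eef_pos"]),Ro.from_quat([x,y,z,w]).as_matrix(),o
def ray(c,uv,z):
    p=bot.camera_params(c);K=p["K"]
    if c=="wrist":
        P,R,_=tool();H=np.array(p["hand_eye"]);Rw=R@H[:3,:3];C=P+R@H[:3,3]
    else:
        Rw=np.array(p["R"]).T;C=-Rw@np.array(p["t"])
    d=Rw@np.linalg.solve(np.array(K),[uv[0],uv[1],1]);return C+d*(z-C[2])/d[2]
def redblob(im,box):
    l,t,r,b=box;h=cv2.cvtColor(im[t:b,l:r],cv2.COLOR_BGR2HSV)
    m=(((h[...,0]<8)|(h[...,0]>172))&(h[...,1]>130)&(h[...,2]>50)).astype(np.uint8)
    n,lab,st,ce=cv2.connectedComponentsWithStats(m);i=1+np.argmax(st[1:,4])
    return ce[i]+[l,t],st[i]
E
python3 - <<'E'
from h import *
P,R,o=tool();print(P,np.round(R,3))
for c,box in [("scene",(270,190,330,235)),("side",(335,225,375,260))]:
    im=bot.read_camera(c);b,s=redblob(im,box)
    print(c,"red",b,s,ray(c,b,.195))
pts={"scene":dict(wheel=((300.3,236),.195),ster=((302.1,278.7),.04),bot=((219.8,350.5),.04),cup=((406.8,251.5),.04),tape=((322.4,193.9),.04)),
"side":dict(wheel=((331.6,224.9),.195),ster=((330.9,283.3),.04),beam=((331,234.6),.169),cup=((219.6,332.3),.04),tape=((351.9,372.6),.04))}
for c in pts:
    for n,(uv,z) in pts[c].items(): print(c,n,np.round(ray(c,uv,z),3))
for c in ("scene","side"):
    for n in ("red_handle","rinse_bottle"):
        print(c,n,[(np.round(x["extent"]),round(x["score"],2)) for x in bot.search_frame(c,n)[:2]])
E
```

```text
[ 0.27083592 -0.61831051  0.23131006] [[-0.916  0.     0.401]
 [-0.401 -0.    -0.916]
 [-0.    -1.     0.   ]]
scene red [293.4109589  209.04794521] [ 19  10  10  19 146] [0.47976685 0.06655737 0.195     ]
side red [349.06018519 239.96759259] [  4   6  21  19 216] [0.48226288 0.06157539 0.195     ]
scene wheel [0.54  0.008 0.195]
scene ster [0.541 0.006 0.04 ]
scene bot [ 0.502 -0.256  0.04 ]
scene cup [0.711 0.219 0.04 ]
scene tape [0.424 0.271 0.04 ]
side wheel [0.53  0.009 0.195]
side ster [0.528 0.003 0.04 ]
side beam [0.531 0.006 0.169]
side cup [0.707 0.228 0.04 ]
side tape [0.43  0.274 0.04 ]
scene red_handle [(array([288., 201., 301., 221.]), 0.71), (array([142., 170., 455., 480.]), 0.4)]
scene rinse_bottle [(array([202., 301., 242., 364.]), 0.93), (array([287., 198., 300., 226.]), 0.34)]
side red_handle [(array([340., 229., 360., 254.]), 0.72)]
side rinse_bottle [(array([345., 172., 372., 232.]), 0.98)]
```

```bash
python3 -m crank '[{"linear":[0,-0.03,0],"dr":[0,0,0],"hand":-1},{"linear":[-0.02,-0.06,-0.02],"dr":[0,6,0],"hand":-1},{"linear":[-0.04,-0.08,-0.045],"dr":[0,12,0],"hand":-1},{"linear":[-0.065,-0.09,-0.075],"dr":[0,18,0],"hand":-1},{"linear":[-0.09,-0.1,-0.105],"dr":[0,23.6,0],"hand":-1},{"linear":[-0.115,-0.1,-0.138],"dr":[0,23.6,0],"hand":-1},{"linear":[-0.14,-0.1,-0.168],"dr":[0,23.6,0],"hand":-1},{"linear":[-0.165,-0.1,-0.198],"dr":[0,23.6,0],"hand":-1},{"linear":[-0.19,-0.1,-0.228],"dr":[0,23.6,0],"hand":-1},{"linear":[-0.215,-0.1,-0.258],"dr":[0,23.6,0],"hand":-1}]'
python3 -c "
from h import *
P,R,o=tool();print(P,R.round(3),R.T@(np.array([.457,.023,.33])-P))"
```

```text
t: 1.93
eef_pos: [0.3643, -0.2939, 0.3316]
tool_rot: [-0.0, 0.0, -0.707, 0.707]
contact_force: [1.3, -0.2, -0.4]
gripper_width: -0.003
[ 0.36433152 -0.29389602  0.33161326] [[-1.     0.001  0.001]
 [-0.001 -0.001 -1.   ]
 [-0.001 -1.     0.001]] [-0.09289862  0.00145863 -0.31682938]
```

```bash
python3 -m crank '[{"linear":[-0.010,0,-0.036],"dr":[0,0,0],"hand":-1},{"linear":[-0.02,0,-0.072],"dr":[0,0,0],"hand":-1},{"linear":[-0.032,0,-0.108],"dr":[0,0,0],"hand":-1},{"linear":[-0.043,0,-0.144],"dr":[0,0,0],"hand":-1},{"linear":[-0.054,0,-0.18],"dr":[0,0,0],"hand":-1},{"linear":[-0.064,0,-0.216],"dr":[0,0,0],"hand":-1},{"linear":[-0.075,0,-0.252],"dr":[0,0,0],"hand":-1},{"linear":[-0.085,0,-0.288],"dr":[0,0,0],"hand":-1},{"linear":[-0.093,0,-0.317],"dr":[0,0,0],"hand":-1},{"linear":[-0.093,0,-0.317],"dr":[0,0,0],"hand":-1}]'
python3 - <<'E'
from h import *
print(tool()[0])
im=bot.read_camera("wrist").copy()
for n in ["wheel_centre","red_handle"]:
    for x in bot.place_of("wrist",n)[:2]:
        print(n,x["xy"],x["score"],ray("wrist",x["xy"],.195)); cv2.drawMarker(im,tuple(int(v) for v in x["xy"]),(0,255,0),0,12,1)
cv2.imwrite("pics/w2.png",im)
E
```

```text
t: 2.77
eef_pos: [0.4579, 0.0282, 0.3319]
tool_rot: [0.004, -0.003, 0.708, -0.706]
contact_force: [-0.1, -0.2, -0.1]
gripper_width: -0.002
[0.45785067 0.02816689 0.33188326]
wheel_centre [358.6, 126.0] 0.76 [ 0.53704753 -0.00281842  0.195     ]
red_handle [287.1, 200.2] 0.7 [0.48051386 0.05072897 0.195     ]
```

View pics/w2.png

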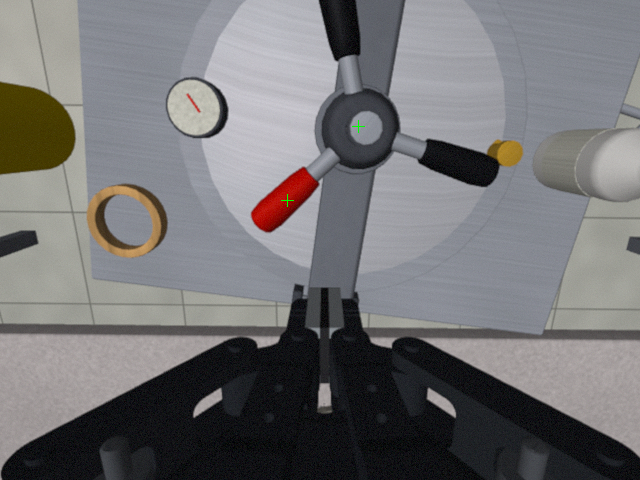

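The wrist view shows the hub at (360,127) and the red grip from (262,220) to (312,178), with the fingertips behind it at (325,295). The arm may not have settled, so I'll measure again.

Run:
```python
from h import *
for k in range(4):
    im=bot.read_camera("wrist"); P=tool()[0]
    b,s=redblob(im,(230,150,330,250))
    w=[x for x in bot.place_of("wrist","wheel_centre")[:1]]
    r=[x for x in bot.place_of("wrist","red_handle")[:1]]
    bw=ray("wrist",b,.195)
    print(P.round(4),"blob",bw.round(4),*[ (x["xy"],ray("wrist",x["xy"],.195).round(4)) for x in w+r])
im=bot.read_camera("wrist");g=cv2.medianBlur(cv2.cvtColor(im,6),5)[80:180,300:420]
c=cv2.HoughCircles(g,cv2.HOUGH_GRADIENT,1,50,param1=100,param2=15,minRadius=10,maxRadius=24)
if c is not None:
    for q in c[0][:2]: print(q, ray("wrist",q[:2]+[300,80],.236))
```

```text
[0.4568 0.0201 0.3312] blob [0.4814 0.0608 0.195 ] ([349.2, 125.6], array([0.5369, 0.0013, 0.195 ])) ([276.8, 198.8], array([0.4817, 0.0578, 0.195 ]))
[0.4568 0.0199 0.3313] blob [0.4814 0.0625 0.195 ] ([347.9, 126.1], array([0.5367, 0.0029, 0.195 ])) ([273.4, 200.4], array([0.4805, 0.0612, 0.195 ]))
[0.4569 0.0206 0.3314] blob [0.4814 0.0624 0.195 ] ([347.6, 128.9], array([0.5348, 0.0038, 0.195 ])) ([275.7, 196.2], array([0.4838, 0.0599, 0.195 ]))
[0.4569 0.0211 0.3313] blob [0.4813 0.0622 0.195 ] ([348.8, 127.1], array([0.5361, 0.0033, 0.195 ])) ([274.8, 201.8], array([0.4794, 0.0611, 0.195 ]))
[52.5 45.5 16.6] [0.53592769 0.00372252 0.236     ]
```

```bash
python3 -m crank '[{"linear":[0,0.03,0],"dr":[0,0,0],"hand":-1},{"linear":[0,0.06,0],"dr":[0,0,0],"hand":-1},{"linear":[0,0.09,0],"dr":[0,0,0],"hand":-1},{"linear":[0,0.115,0],"dr":[0,0,0],"hand":-1},{"linear":[0,0.135,0],"dr":[0,0,0],"hand":-1},{"linear":[0,0.147,0],"dr":[0,0,0],"hand":-1},{"linear":[0,0.153,0],"dr":[0,0,0],"hand":-1},{"linear":[0,0.153,0],"dr":[0,0,0],"hand":-1},{"linear":[0,0.153,0],"dr":[0,0,0],"hand":-1}]'
python3 - <<'E'
from h import *
P,R,o=tool();print(P,R.round(3))
c=np.array([.536,.004]);r=.081
print("start lin",(-(P[:2]-c)).round(4))
f=lambda a:-r*np.array([np.cos(np.radians(a)),np.sin(np.radians(a))])
def table(a0,st,n):
    print(a0,[ (round(1e3*d[0],1),round(1e3*d[1],1)) for d in (f(a0-st*(i+1))-f(a0) for i in range(n))])
table(168,2.3,10)
for k in range(9): table(145-40*k,4,10)
E
```

```text
t: 4.32
eef_pos: [0.4573, 0.0215, 0.1787]
tool_rot: [0.0, -0.0, 0.707, -0.707]
contact_force: [-0.3, 0.0, -0.3]
gripper_width: 0.001
[0.4573471  0.02147307 0.1787223 ] [[-1.     0.     0.001]
 [-0.001  0.    -1.   ]
 [-0.    -1.    -0.   ]]
start lin [ 0.0787 -0.0175]
168 [(np.float64(-0.7), np.float64(-3.2)), (np.float64(-1.6), np.float64(-6.3)), (np.float64(-2.6), np.float64(-9.4)), (np.float64(-3.7), np.float64(-12.5)), (np.float64(-4.9), np.float64(-15.5)), (np.float64(-6.3), np.float64(-18.4)), (np.float64(-7.8), np.float64(-21.3)), (np.float64(-9.4), np.float64(-24.1)), (np.float64(-11.1), np.float64(-26.9)), (np.float64(-12.9), np.float64(-29.6))]
145 [(np.float64(-3.4), np.float64(-4.5)), (np.float64(-7.1), np.float64(-8.8)), (np.float64(-11.1), np.float64(-12.8)), (np.float64(-15.4), np.float64(-16.5)), (np.float64(-19.9), np.float64(-19.9)), (np.float64(-24.6), np.float64(-23.0)), (np.float64(-29.6), np.float64(-25.7)), (np.float64(-34.7), np.float64(-28.1)), (np.float64(-40.0), np.float64(-30.1)), (np.float64(-45.4), np.float64(-31.8))]
105 [(np.float64(-5.5), np.float64(-
[... 2361 characters left out ...]
oat64(10.7), np.float64(-13.2)), (np.float64(13.6), np.float64(-18.0)), (np.float64(16.1), np.float64(-23.0)), (np.float64(18.3), np.float64(-28.2)), (np.float64(20.2), np.float64(-33.6)), (np.float64(21.6), np.float64(-39.1)), (np.float64(22.7), np.float64(-44.6)), (np.float64(23.4), np.float64(-50.2))]
-175 [(np.float64(0.3), np.float64(-5.6)), (np.float64(0.2), np.float64(-11.3)), (np.float64(-0.3), np.float64(-16.9)), (np.float64(-1.2), np.float64(-22.5)), (np.float64(-2.5), np.float64(-28.0)), (np.float64(-4.1), np.float64(-33.4)), (np.float64(-6.1), np.float64(-38.7)), (np.float64(-8.5), np.float64(-43.8)), (np.float64(-11.3), np.float64(-48.8)), (np.float64(-14.3), np.float64(-53.5))]
```

```bash
python3 -m crank '[{"linear":[-0.001,0,-0.003],"dr":[0,0,0],"hand":-1},{"linear":[-0.0015,0,-0.0063],"dr":[0,0,0],"hand":-1},{"linear":[-0.0025,0,-0.0094],"dr":[0,0,0],"hand":-1},{"linear":[-0.0037,0,-0.0125],"dr":[0,0,0],"hand":-1},{"linear":[-0.005,0,-0.0155],"dr":[0,0,0],"hand":-1},{"linear":[-0.0063,0,-0.0184],"dr":[0,0,0],"hand":-1},{"linear":[-0.0078,0,-0.0213],"dr":[0,0,0],"hand":-1},{"linear":[-0.0094,0,-0.0241],"dr":[0,0,0],"hand":-1},{"linear":[-0.011,0,-0.0269],"dr":[0,0,0],"hand":-1},{"linear":[-0.013,0,-0.0296],"dr":[0,0,0],"hand":-1}]'
python3 - <<'E'
from h import *
im=bot.read_camera("wrist");cv2.imwrite("pics/w3.png",im);print(tool()[2]["contact_force"])
E
```

```text
t: 5.15
eef_pos: [0.4687, 0.0476, 0.1775]
tool_rot: [0.002, 0.001, -0.705, 0.709]
contact_force: [-2.1, -9.7, 1.7]
gripper_width: 0.001
[-2.2692444  -8.56438291  0.3152459 ]
```

View pics/w3.png

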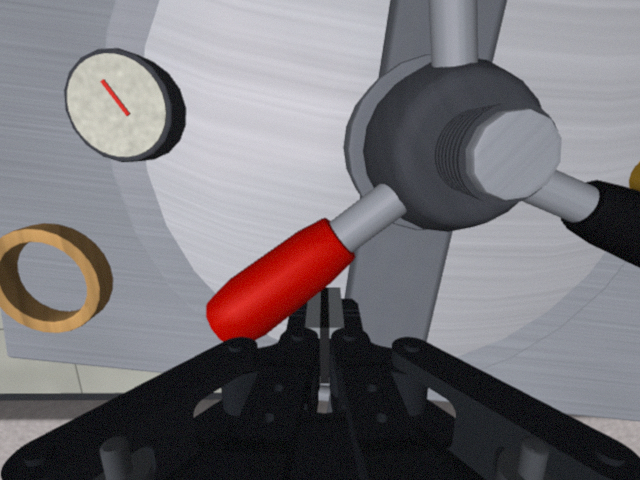

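The finger is on the red grip at about mid-length, and the force reads 9–10 N, as expected. I'll follow the arc from here.

```bash
python3 -m crank '[{"linear":[-0.0034,0,-0.0045],"dr":[0,0,0],"hand":-1},{"linear":[-0.007,0,-0.009],"dr":[0,0,0],"hand":-1},{"linear":[-0.011,0,-0.013],"dr":[0,0,0],"hand":-1},{"linear":[-0.0155,0,-0.0165],"dr":[0,0,0],"hand":-1},{"linear":[-0.02,0,-0.02],"dr":[0,0,0],"hand":-1},{"linear":[-0.0245,0,-0.023],"dr":[0,0,0],"hand":-1},{"linear":[-0.0295,0,-0.0257],"dr":[0,0,0],"hand":-1},{"linear":[-0.0347,0,-0.028],"dr":[0,0,0],"hand":-1},{"linear":[-0.04,0,-0.03],"dr":[0,0,0],"hand":-1},{"linear":[-0.0454,0,-0.0318],"dr":[0,0,0],"hand":-1}]'
```

```text
t: 6.03
eef_pos: [0.5116, 0.0796, 0.1762]
tool_rot: [0.004, 0.003, -0.705, 0.709]
contact_force: [-9.0, -7.2, -0.4]
gripper_width: -0.002
```

```bash
python3 -m crank '[{"linear":[-0.0055,0,-0.0013],"dr":[0,0,0],"hand":-1},{"linear":[-0.011,0,-0.0022],"dr":[0,0,0],"hand":-1},{"linear":[-0.0167,0,-0.0026],"dr":[0,0,0],"hand":-1},{"linear":[-0.0224,0,-0.0027],"dr":[0,0,0],"hand":-1},{"linear":[-0.028,0,-0.0025],"dr":[0,0,0],"hand":-1},{"linear":[-0.0336,0,-0.0018],"dr":[0,0,0],"hand":-1},{"linear":[-0.0392,0,-0.0007],"dr":[0,0,0],"hand":-1},{"linear":[-0.0446,0,0.0008],"dr":[0,0,0],"hand":-1},{"linear":[-0.05,0,0.0026],"dr":[0,0,0],"hand":-1},{"linear":[-0.0552,0,0.0048],"dr":[0,0,0],"hand":-1}]'; python3 -m crank '[{"linear":[-0.005,0,0.0026],"dr":[0,0,0],"hand":-1},{"linear":[-0.0099,0,0.0055],"dr":[0,0,0],"hand":-1},{"linear":[-0.0145,0,0.0087],"dr":[0,0,0],"hand":-1},{"linear":[-0.0189,0,0.0123],"dr":[0,0,0],"hand":-1},{"linear":[-0.023,0,0.0161],"dr":[0,0,0],"hand":-1},{"linear":[-0.0269,0,0.0203],"dr":[0,0,0],"hand":-1},{"linear":[-0.0305,0,0.0247],"dr":[0,0,0],"hand":-1},{"linear":[-0.0337,0,0.0293],"dr":[0,0,0],"hand":-1},{"linear":[-0.0366,0,0.0341],"dr":[0,0,0],"hand":-1},{"linear":[-0.0392,0,0.0392],"dr":[0,0,0],"hand":-1}]'
python3 - <<'E'
from h import *
im=bot.read_camera("wrist");cv2.imwrite("pics/w4.png",im);print(tool()[0],tool()[2]["contact_force"])
E
```

```text
t: 6.87
eef_pos: [0.5654, 0.0779, 0.176]
tool_rot: [0.004, 0.005, -0.706, 0.708]
contact_force: [-12.2, 0.1, 0.8]
gripper_width: -0.002
t: 7.7
eef_pos: [0.6061, 0.0426, 0.1767]
tool_rot: [-0.001, -0.004, 0.708, -0.706]
contact_force: [-9.4, 7.7, 0.3]
gripper_width: -0.002
[0.60693597 0.04107418 0.17674882] [-6.42843016  4.88305737 -0.48321091]
```

View pics/w4.png

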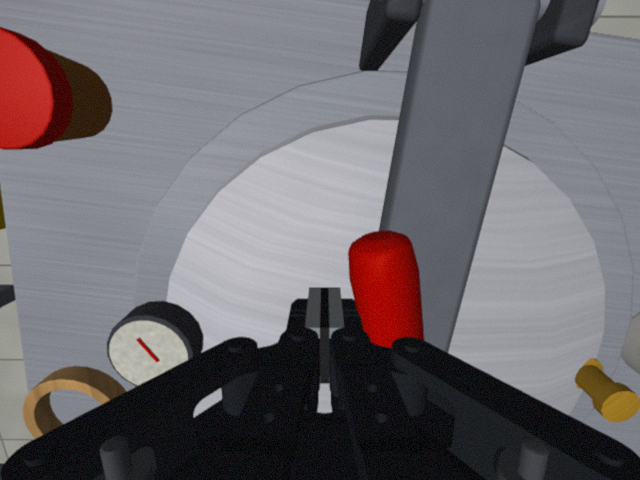

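The red grip now points away from the robot, ending at (380,240), with the fingers against its left side. I'll carry on.

```bash
python3 -m crank '[{"linear":[-0.0022,0,0.0052],"dr":[0,0,0],"hand":-1},{"linear":[-0.004,0,0.0105],"dr":[0,0,0],"hand":-1},{"linear":[-0.0055,0,0.016],"dr":[0,0,0],"hand":-1},{"linear":[-0.0066,0,0.0216],"dr":[0,0,0],"hand":-1},{"linear":[-0.0073,0,0.0272],"dr":[0,0,0],"hand":-1},{"linear":[-0.0076,0,0.0328],"dr":[0,0,0],"hand":-1},{"linear":[-0.0075,0,0.0385],"dr":[0,0,0],"hand":-1},{"linear":[-0.007,0,0.0441],"dr":[0,0,0],"hand":-1},{"linear":[-0.0061,0,0.0497],"dr":[0,0,0],"hand":-1},{"linear":[-0.0048,0,0.0552],"dr":[0,0,0],"hand":-1}]'; python3 -m crank '[{"linear":[0.0017,0,0.0054],"dr":[0,0,0],"hand":-1},{"linear":[0.0037,0,0.0107],"dr":[0,0,0],"hand":-1},{"linear":[0.0061,0,0.0158],"dr":[0,0,0],"hand":-1},{"linear":[0.0088,0,0.0208],"dr":[0,0,0],"hand":-1},{"linear":[0.0119,0,0.0255],"dr":[0,0,0],"hand":-1},{"linear":[0.0153,0,0.03],"dr":[0,0,0],"hand":-1},{"linear":[0.019,0,0.0343],"dr":[0,0,0],"hand":-1},{"linear":[0.023,0,0.0383],"dr":[0,0,0],"hand":-1},{"linear":[0.0273,0,0.042],"dr":[0,0,0],"hand":-1},{"linear":[0.0318,0,0.0454],"dr":[0,0,0],"hand":-1}]'
python3 - <<'E'
from h import *
im=bot.read_camera("scene");cv2.imwrite("pics/s5.png",cv2.resize(im[140:420,130:470],None,fx=2,fy=2));print(tool()[0],tool()[2]["contact_force"])
E
```

```text
t: 8.58
eef_pos: [0.6137, -0.01, 0.1778]
tool_rot: [0.001, -0.003, 0.71, -0.705]
contact_force: [-2.3, 11.9, 0.0]
gripper_width: 0.004
t: 9.42
eef_pos: [0.5855, -0.0564, 0.1792]
tool_rot: [0.004, 0.0, 0.709, -0.705]
contact_force: [7.1, 10.9, -1.2]
gripper_width: -0.004
[ 0.58461209 -0.05763687  0.1791665 ] [ 3.8757855   8.21531872 -0.73308749]
```

View pics/s5.png

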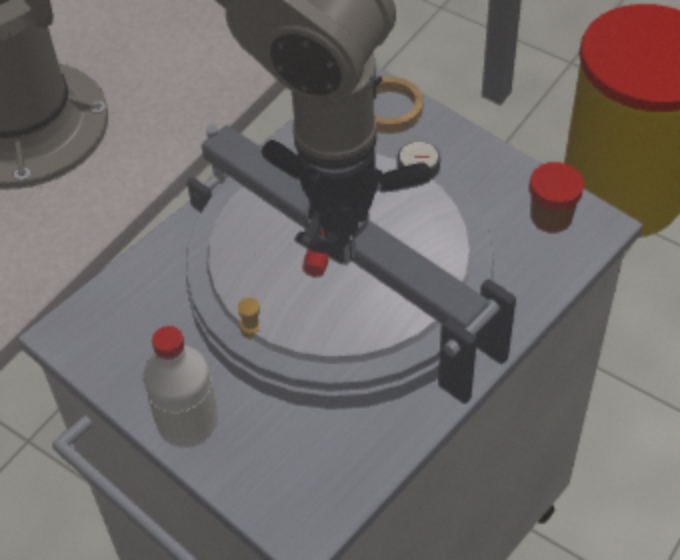

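```bash
python3 -m crank '[{"linear":[0.0047,0,0.0031],"dr":[0,0,0],"hand":-1},{"linear":[0.0097,0,0.0058],"dr":[0,0,0],"hand":-1},{"linear":[0.0148,0,0.0082],"dr":[0,0,0],"hand":-1},{"linear":[0.0201,0,0.0102],"dr":[0,0,0],"hand":-1},{"linear":[0.0255,0,0.0119],"dr":[0,0,0],"hand":-1},{"linear":[0.031,0,0.0132],"dr":[0,0,0],"hand":-1},{"linear":[0.0366,0,0.014],"dr":[0,0,0],"hand":-1},{"linear":[0.0422,0,0.0145],"dr":[0,0,0],"hand":-1},{"linear":[0.0479,0,0.0146],"dr":[0,0,0],"hand":-1},{"linear":[0.0535,0,0.0143],"dr":[0,0,0],"hand":-1}]'; python3 -m crank '[{"linear":[0.0056,0,-0.0007],"dr":[0,0,0],"hand":-1},{"linear":[0.0112,0,-0.0018],"dr":[0,0,0],"hand":-1},{"linear":[0.0166,0,-0.0032],"dr":[0,0,0],"hand":-1},{"linear":[0.022,0,-0.0051],"dr":[0,0,0],"hand":-1},{"linear":[0.0272,0,-0.0073],"dr":[0,0,0],"hand":-1},{"linear":[0.0322,0,-0.0098],"dr":[0,0,0],"hand":-1},{"linear":[0.0371,0,-0.0128],"dr":[0,0,0],"hand":-1},{"linear":[0.0417,0,-0.016],"dr":[0,0,0],"hand":-1},{"linear":[0.0461,0,-0.0196],"dr":[0,0,0],"hand":-1},{"linear":[0.0502,0,-0.0234],"dr":[0,0,0],"hand":-1}]'
python3 - <<'E'
from h import *
im=bot.read_camera("wrist");cv2.imwrite("pics/w6.png",im);print(tool()[0],tool()[2]["contact_force"],tool()[2]["q"])
E
```

```text
t: 10.3
eef_pos: [0.5351, -0.0737, 0.1806]
tool_rot: [0.005, 0.004, 0.708, -0.706]
contact_force: [12.2, 3.5, 0.9]
gripper_width: 0.0
t: 11.13
eef_pos: [0.485, -0.0539, 0.1808]
tool_rot: [-0.004, -0.005, -0.707, 0.708]
contact_force: [10.8, -6.0, 0.4]
gripper_width: -0.002
[ 0.48380079 -0.05309833  0.18061378] [ 8.16492467 -4.27815612  1.12288969] [ 0.3606143   0.25588565 -0.43745314  2.03145144  0.14282705  0.87150657
 -1.72592198]
```

View pics/w6.png

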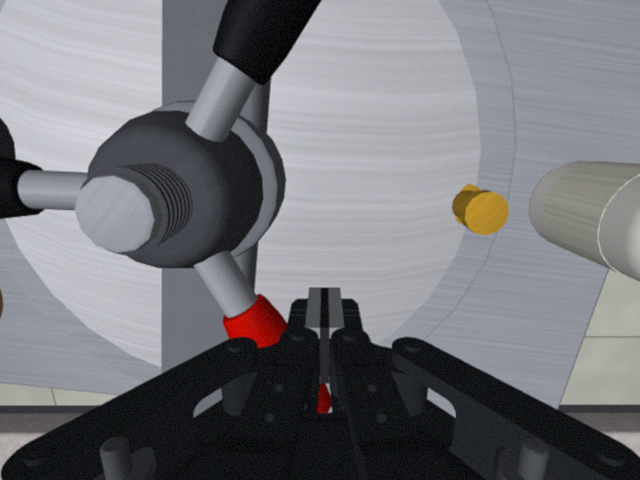

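Still good: the grip is pushed from the fingers' left and the bottle hasn't moved. I'll push through to just short of the start position, then measure.

```bash
python3 -m crank '[{"linear":[0.0039,0,-0.0041],"dr":[0,0,0],"hand":-1},{"linear":[0.0074,0,-0.0085],"dr":[0,0,0],"hand":-1},{"linear":[0.0107,0,-0.0132],"dr":[0,0,0],"hand":-1},{"linear":[0.0136,0,-0.018],"dr":[0,0,0],"hand":-1},{"linear":[0.0161,0,-0.023],"dr":[0,0,0],"hand":-1},{"linear":[0.0183,0,-0.0282],"dr":[0,0,0],"hand":-1},{"linear":[0.0202,0,-0.0336],"dr":[0,0,0],"hand":-1},{"linear":[0.0216,0,-0.0391],"dr":[0,0,0],"hand":-1},{"linear":[0.0227,0,-0.0446],"dr":[0,0,0],"hand":-1},{"linear":[0.0234,0,-0.0502],"dr":[0,0,0],"hand":-1}]'; python3 -m crank '[{"linear":[0.0003,0,-0.0056],"dr":[0,0,0],"hand":-1},{"linear":[0.0002,0,-0.0113],"dr":[0,0,0],"hand":-1},{"linear":[-0.0003,0,-0.0169],"dr":[0,0,0],"hand":-1},{"linear":[-0.0012,0,-0.0225],"dr":[0,0,0],"hand":-1},{"linear":[-0.0025,0,-0.028],"dr":[0,0,0],"hand":-1},{"linear":[-0.0041,0,-0.0334],"dr":[0,0,0],"hand":-1},{"linear":[-0.0051,0,-0.036],"dr":[0,0,0],"hand":-1},{"linear":[-0.0051,0,-0.036],"dr":[0,0,0],"hand":-1}]'
cat > m.py <<'E'
from h import *
bot.read_camera("wrist");im=bot.read_camera("wrist");P,R,o=tool()
b,s=redblob(im,(150,180,400,350));print(P,np.round(o["contact_force"],1),"blob",b,s,ray("wrist",b,.195))
for n in ["red_handle","wheel_centre"]:
    for x in bot.place_of("wrist",n)[:1]: print(n,x["xy"],x["score"],ray("wrist",x["xy"],.195).round(4))
im0=cv2.imread("pics/w3.png");b0,s0=redblob(im0,(150,180,400,350));print("ref w3 blob",b0,s0)
for c,box in [("scene",(270,190,330,235)),("side",(335,225,375,260))]:
    q=bot.read_camera(c)
    try: bb,ss=redblob(q,box);print(c,bb,ss)
    except Exception as e: print(c,"hidden")
cv2.imwrite("pics/m.png",im)
E
python3 m.py
```

```text
t: 12.02
eef_pos: [0.4583, -0.0058, 0.1793]
tool_rot: [-0.001, -0.003, -0.706, 0.708]
contact_force: [4.6, -11.4, 0.4]
gripper_width: -0.002
t: 12.68
eef_pos: [0.4606, 0.0309, 0.178]
tool_rot: [0.001, 0.0, -0.706, 0.708]
contact_force: [-0.3, -7.7, -0.0]
gripper_width: 0.003
[0.46048227 0.03097073 0.17797288] [-0.1 -6.7  0.1] blob [267.83915042 289.12805863] [  53   41  131  128 8051] [0.47572972 0.05317005 0.195     ]
red_handle [266.9, 291.5] 0.57 [0.4747 0.0536 0.195 ]
ref w3 blob [277.61468601 283.46472478] [  56   39  149  123 9029]
scene [289.30769231 211.02307692] [ 14  12  12  18 130]
side [353.26446281 238.35950413] [  7   4  23  19 242]
```

View pics/m.png

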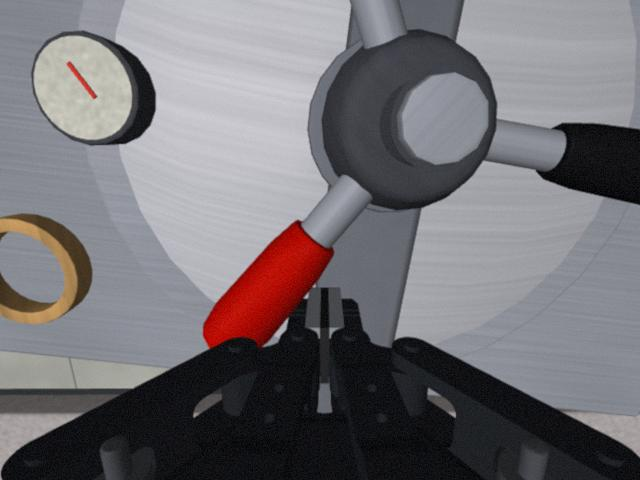

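The grip is about 10 mm (7°) short of its start, judged by the scene and side blobs against their first readings. I'll nudge it on.

```bash
python3 -m crank '[{"linear":[-0.001,0,-0.003],"dr":[0,0,0],"hand":-1},{"linear":[-0.0025,0,-0.006],"dr":[0,0,0],"hand":-1},{"linear":[-0.004,0,-0.009],"dr":[0,0,0],"hand":-1},{"linear":[-0.004,0,-0.009],"dr":[0,0,0],"hand":-1},{"linear":[-0.004,0,-0.009],"dr":[0,0,0],"hand":-1}]'; python3 m.py
```

```text
t: 13.4
eef_pos: [0.464, 0.0398, 0.1777]
tool_rot: [0.001, 0.0, -0.706, 0.708]
contact_force: [-2.2, -7.0, -0.2]
gripper_width: -0.0
[0.46398381 0.03977045 0.17771408] [-2.2 -7.4  0.6] blob [272.52453488 285.74593023] [  54   39  141  127 8600] [0.48078542 0.06005969 0.195     ]
red_handle [271.9, 287.1] 0.68 [0.4802 0.0603 0.195 ]
ref w3 blob [277.61468601 283.46472478] [  56   39  149  123 9029]
scene [292.67605634 209.46478873] [ 18  10  10  19 142]
side [349.93991416 239.70815451] [  4   5  22  20 233]
```

```bash
python3 -m crank '[{"linear":[-0.0008,0,-0.0017],"dr":[0,0,0],"hand":-1},{"linear":[-0.0008,0,-0.0017],"dr":[0,0,0],"hand":-1},{"linear":[-0.0008,0,-0.0017],"dr":[0,0,0],"hand":-1},{"linear":[0.003,0,0.003],"dr":[0,0,0],"hand":-1},{"linear":[0.006,0,0.01],"dr":[0,0,0],"hand":-1},{"linear":[0.008,0,0.018],"dr":[0,0,0],"hand":-1},{"linear":[0.008,-0.02,0.023],"dr":[0,0,0],"hand":-1},{"linear":[0.008,-0.05,0.023],"dr":[0,0,0],"hand":-1},{"linear":[0.008,-0.085,0.023],"dr":[0,0,0],"hand":-1},{"linear":[0.008,-0.12,0.023],"dr":[0,0,0],"hand":-1}]'; python3 -m crank '[{"linear":[0,-0.035,0.02],"dr":[0,0,0],"hand":-1},{"linear":[0,-0.04,0.05],"dr":[0,0,0],"hand":-1},{"linear":[0,-0.04,0.08],"dr":[0,0,0],"hand":-1},{"linear":[0,-0.04,0.1],"dr":[0,0,0],"hand":-1},{"linear":[0,-0.04,0.1],"dr":[0,0,0],"hand":-1},{"linear":[0,-0.04,0.1],"dr":[0,0,0],"hand":-1},{"linear":[0,-0.04,0.1],"dr":[0,0,0],"hand":-1}]'
python3 - <<'E'
from h import *
print(tool()[0],tool()[2]["contact_force"])
ims={c:bot.read_camera(c) for c in("scene","side")}
for c,box,b0 in [("scene",(270,190,330,235),(293.41,209.05)),("side",(335,225,375,260),(349.06,239.97))]:
    b,s=redblob(ims[c],box);print(c,b,s,1e3*(ray(c,b,.195)-ray(c,b0,.195)))
    o=cv2.imread(f"pics/{c}1.png")
    for n in ("rinse_bottle","specimen_cup","tape_roll"):
        print(n,[(np.round(x["xy"]),round(x["score"],2)) for x in bot.place_of(c,n)[:1]])
cv2.imwrite("pics/end.png",np.hstack([ims["scene"][140:420,130:470],ims["side"][140:420,150:470]]))
E
```

```text
t: 14.53
eef_pos: [0.4561, 0.0191, 0.2995]
tool_rot: [-0.0, -0.001, 0.707, -0.707]
contact_force: [1.2, -1.1, -0.1]
gripper_width: -0.005
t: 15.12
eef_pos: [0.4567, -0.0799, 0.3383]
tool_rot: [0.001, -0.0, 0.707, -0.707]
contact_force: [-0.4, -0.3, 0.2]
gripper_width: -0.005
[ 0.45672372 -0.07992829  0.338272  ] [-0.44130413 -0.32896609  0.16726254]
scene [293.23489933 208.95973154] [ 18  10  11  19 149] [-0.50168763  0.00973446  0.        ]
rinse_bottle [(array([224., 350.]), 0.84)]
specimen_cup [(array([405., 250.]), 0.94)]
tape_roll [(array([323., 189.]), 0.6)]
side [349.18348624 239.93119266] [  4   6  21  19 218] [-0.21518385 -0.21976481  0.        ]
rinse_bottle [(array([358., 232.]), 0.72)]
specimen_cup [(array([221., 333.]), 0.83)]
tape_roll [(array([349., 371.]), 0.98)]
```

View pics/end.png

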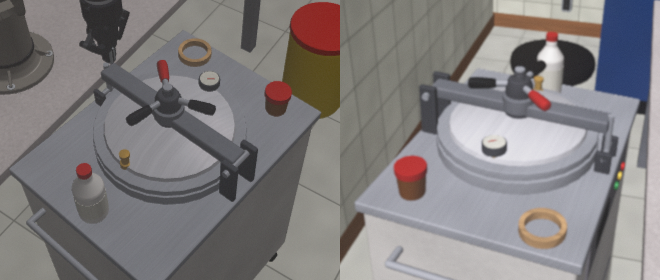

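Both views show the red grip back within about 0.5 mm of its start. The bottle, cup and tape roll are where they stood, and the hand is clear, so I'll hand in.

```bash
python3 -c "
from station import bot
bot.hand_in()"
```

```text
the job is handed in; nothing more can be done
```

I pushed the red handle clockwise through one full turn with the shut fingertips, then backed off, lifted clear and handed in at about 15 s of the 64 s allowed.

- **Handle position:** in the last pictures from both fixed cameras, the handle sits about 0.5 mm or less from where it started; the limit is 14 mm.
- **Pushing force:** the readings at the ends of the moves were about 7–13 N, against the 35 N limit. I did not see the force between readings.
- **Loose things:** in the last pictures the bottle and cup stand upright, and the tape roll looks to be in its place. The networks' origins for them shifted by up to 5 pixels between the first and last pictures. I put that down to detection scatter, since nothing went near them.
- **Clear of contact:** at the last reading before hand-in the hand was above and to the side of the wheel, and the tool force was close to zero.
- **Measurements that disagreed:**
  - The first wrist reading of the wheel centre was up to 11 mm off in y because the arm had not settled. I repeated it.
  - The network's bottle origin in the side view was wrong, both at the start and at the end, so I did not use it.

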